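Cedar balls from the rocker dispenser

ROBOT

A 6-joint arm with a two-finger parallel gripper is mounted at the origin on the work surface. World frame = base frame: x ahead of the robot, y to its left, z up, the work surface at z = 0. Lengths are in mm, angles in rad, forces in N, time in s.
With the tool pointing down it reaches from about 400 to 825 mm from the base axis. Payload 7 kg.
Tool frame: the origin (TCP) lies midway between the tips of the shut fingers; the grasp point (between the pads) lies 19 mm behind it; z points along the fingers, y is the direction in which the jaws open and shut (so a half turn about z gives the same grasp; the last joint's range is limited). The gripper opens to 85 mm and grips with 20 to 120 N. Pads are 22 mm wide; open, the fingers measure 114 mm over their backs; the gripper's body (76 mm by 85 mm) begins 54 mm behind the grasp point. The pads swing forward as they close: fully open they stand 13 mm farther back than shut.
Start: joints at [1.496, 0.359, 0.012, 0, -1.224, -0.288], TCP at [239.56, 631.036, 231.302] pointing down, gripper open.
Joint ranges: [-3.07, 3.07], [-1.43, 2.12], [-1.02, 1.25], [-3.03, 1.67], [-3.05, -0], [-3.03, 3.03]. Speed limits (rad/s): [2.39, 2.39, 3.01, 3.14, 3.14, 3.14].

INTERFACE

Orientations are given as a rotation vector (axis times angle).
In Python, from workcell import bot gives the robot as it stands.
- The arm moves only by the tool drive_tool, never from a script. Its argument "series" is a list of rows, each a list of 7 numbers: the shift along the tool's x, y, z in mm, then the turn, a rotation vector about the tool's x, y, z in degrees, then the finger opening in mm, from 0 to 85.4. In form: [[tx, ty, tz, rx, ry, rz, grip], ...]. A call has 1 to 20 rows; each row is the pose to reach, as a shift and turn from the pose commanded when the call began, along the tool's axes at that moment; what a row does not reach only later rows make up. A row lasts 1/10 s, in which the tool goes at most 50 mm and 8.59 degrees, less where a joint would pass 70% of its speed; a pose out of reach is approached as far as the arm can. A call with a gripper value outside its range is refused whole. The fingers move at their own pace and stop on an object; the grip force is fixed at half the most. Time passes only in rows, so rows that repeat a pose let the fingers close. It gives the time, the measured TCP pose, the force and the opening at its end, in the units of the state.
- bot.get_obs(): the state, without advancing time (a new reading comes with each control period).
- bot.get_image(name): name is "side" or "top" or "wrist"; returns a dict with "pixels" (384x512x3 uint8, red, green, blue), "intrinsics" (3x3 intrinsics, pixels), "dist_coeffs" ([k1, k2, p1, p2, k3] as OpenCV has them; the pictures are not rectified), "xyz" and "rotation" of the camera in the world; the wrist camera has in their place "T_tool_cam" (4x4, takes a point from camera to tool coordinates, whose origin is the TCP and whose axes are the flange's). Camera axes: x right, y down, z forward; pixel columns grow to the right and rows downward; lengths in mm; the calibration is good to about 2 mm. A picture is of the moment at which its call begins: read the wrist's pose just before it. There is no depth.
- bot.close_job(): hands the job in, once; it reports no verdict.
Trained networks look in the newest picture that a camera, given by its name, has taken for a name from the list of things; names that differ only in an ending like _2 or _b are one class to them, and where a whole thing is asked for, a point or a joint stands for the part that bears it (a point fixed in the world has none). Each returns a list of dicts, best first, with "confidence" (0 to 1); they miss things now and then, are a little off and sometimes report something else, mostly with a low value. They report only what shows in the picture. A call takes as long as a camera call.
- bot.spot_in(camera, query): "rect" ([centre column, centre row, width, height] in pixels, round what is visible of it).
- bot.place_of(camera, query): "xy" ([column, row] in pixels: a listed point, or the origin of a listed thing).
The state is a dict: "time_s": time; "qpos": joint angles; "qvel": joint speeds; "joint_efforts": joint torques, N m; "tcp_pos": TCP position; "tcp_rot": TCP orientation; "force": force on the tool from outside, world axes, zero at the start; "torque": the same for the moment, N m; "opening": finger opening in mm.
Only numpy, scipy, OpenCV 4.12 (cv2) and the standard library are available. Lean on these libraries where they do the work, as an engineer would, in place of code of your own. Each camera call takes 0.05 s, during which the arm holds its last target.

TASK

Without grasping or lifting anything, push the white square dish along the tray until one of its sides is up against the dispenser's foot, centred under the chute's mouth; then press the lever's paddle all the way down with the fingertips and keep it down until all three cedar balls have rolled into the dish. Let the lever come back up so the gate shuts, leaving the balls in the dish under the chute and the other things where they are.

Things in the scene. Friction and masses are not known exactly. Their poses are not given: they have to be found in the camera images.
- dispenser: fixed walnut dispenser for cedar balls on the red tray (tray floor 6 mm above the table, rim 16 mm). Origin: centre of its underside, on the tray floor; heights are given above that. +x points roughly away from the robot, +y to the robot's left (yaw -0.2 to 0.3). Its foot is a block 90 mm wide in x, from y = -60 to +65 mm, 47 mm tall.
- foot_face (a point): lower middle of the foot's flat upright face at dispenser y = -60 mm, which looks to -y; the dish goes against it, below the chute's overhang
- pivot (a point): pivot of the rocking lever, between two brass cheeks up to 110 mm high: dispenser x = -31, y = +10, height 100 mm. The lever is a wooden bar along y beside the chute; its +y end is the paddle, from its -y end hangs the brass gate that shuts the chute.
- paddle (a point): centre of the top face of the lever's paddle, a wooden pad 44 mm (x) by 50 mm (y), 8 mm thick, at the +y end of the lever, 105 mm from the pivot; at rest at dispenser x = 0, y = +115 mm, 105 mm high, overhanging the foot. Pressed fully it sinks 37 mm.
- lever (a joint): angle of the rocking lever, rad: 0 at rest (gate shut), 0.36 at the stop (paddle fully down, gate lifted 34 mm). The balls pass from about 0.22. A spring returns it: about 2 N at the paddle to start, 4 N at the stop.
- spout (a point): middle of the floor of the chute's mouth, the lip the balls drop from: dispenser x = 0, y = -105 mm, 45 mm high. The chute is 35 mm wide, slopes down towards -y and overhangs the foot by 45 mm; underside 40 mm high, side walls up to 60 mm at the mouth.
- dish: loose white ceramic dish, a square open box 120 x 120 mm outside, 30 mm tall, walls and floor 5 mm thick, 0.18 to 0.35 kg, standing on the tray. Origin: centre of its underside; axes along its sides. It fits below the chute's overhang; with a side against the dispenser's foot its centre lies at dispenser y = -120 mm.
- ball0_center (a point): centre of a cedar ball, 24 mm across, 12 g, one of three in a row in the chute behind the gate (the lowest)
- ball1_center (a point): centre of a cedar ball, 24 mm across, 12 g, one of three in a row in the chute behind the gate
- ball2_center (a point): centre of a cedar ball, 24 mm across, 12 g, one of three in a row in the chute behind the gate
- comb: wooden comb, 150 mm long, 6 mm thick, lying flat beside the dispenser on the robot's side; a bystander. Origin: centre of its underside
- bangle: pearl-white ring of beads, 76 mm across, 10 mm high, lying flat; a bystander. Origin: centre of its underside
- jug: small turquoise ceramic jug, 72 mm wide, 80 mm tall, handle on its +y side; stands beyond the paddle; a bystander. Origin: centre of its underside
- doorstop: steel door stopper, a squat dome 48 mm across, 36 mm tall, near the paddle on the robot's side; a bystander. Origin: centre of its underside
- candle: lidded candle jar, 72 mm across, 75 mm tall, off the tray; a bystander. Origin: centre of its underside
- spray: slim amber bottle, 36 mm across, 110 mm tall, off the tray; a bystander. Origin: centre of its underside

How it is judged:
By the outcome, as a careful person would: the job done as asked, in the order asked, and still so for the second after the job is handed in, with the robot touching nothing.
It also fails if it takes over 64 s, if anything falls off the work surface, if the arm or the gripper's body presses on something with over 40 N, if the wrist force passes 120 N, or if a joint passes its speed limit or range.

## Working session

There is one attempt and no reset: what is moved stays moved. The work goes in short steps, Python scripts to look and compute and a tool call to move; the robot and the scene stay as the last step left them, time stands still between calls to the robot, and variables do not carry over. Pictures are saved under pics/ and viewed, and the job is handed in when it is done.

Besides the shell and the picture viewer there is one more tool, called as name([rows], argument=value, ...), one row to a line, values as JSON. drive_tool: Moves the arm, as the interface text tells. Its arguments: {"type":"object","properties":{"series":{"type":"array","items":{"type":"array","items":{"type":"number"}}}},"required":["series"]}

```bash
mkdir -p pics; ls; python3 - <<'E'
from workcell import bot
import cv2
o=bot.get_obs(); print(o)
for n in ["side","top"]:
    im=bot.get_image(n); cv2.imwrite(f"pics/{n}0.png",im["pixels"][:,:,::-1])
    print(n,im["intrinsics"],im["dist_coeffs"],im["xyz"],im["rotation"])
    for q in ["dispenser","foot_face","pivot","paddle","spout","dish","ball0_center","comb","bangle","jug","doorstop","candle","spray"]:
        r=bot.place_of(n,q); print(n,q,[(a["xy"],round(a["confidence"],2)) for a in r[:2]])
E
```

```text
pics
{'time_s': 0.0, 'qpos': array([ 1.49609180e+00,  3.59340321e-01,  1.10761857e-02, -3.75780813e-04,
       -1.22411153e+00, -2.88103159e-01]), 'qvel': array([-0.00122708, -0.00247655,  0.00119452,  0.00014292,  0.00138395,
        0.00046311]), 'joint_efforts': array([-9.73136121e-04, -5.83319235e+01,  2.93431145e+01,  6.93680137e+00,
       -5.74969657e-03,  2.74347371e-06]), 'tcp_pos': array([239.40079311, 630.60214534, 230.39672507]), 'tcp_rot': array([ 3.08842564e+00, -5.66683990e-01, -2.87495011e-04]), 'force': array([-0.30634077, -0.32099974,  0.53750778]), 'torque': array([-0.01727315,  0.00214071,  0.02055864]), 'opening': 85.4960462520982}
side [[391.6649587    0.         260.5136384 ]
 [  0.         391.6649587  192.08486917]
 [  0.           0.           1.        ]] [-0.1342098  0.         0.         0.         0.       ] [445.90176956 712.93712567 656.81427492] [-0.14328135  2.72086222 -1.45188797]
side dispenser [([250.0, 277.1], 0.78)]
side foot_face [([254.3, 256.1], 0.92), ([250.0, 236.0], 0.42)]
side pivot [([266.9, 237.9], 0.68)]
side paddle [([246.9, 278.0], 0
[... 476 characters left out ...]
     1.        ]] [-0.0741841  0.         0.         0.         0.       ] [ 426.08492979  -86.50971966 1048.02957668] [-2.21435434  2.1488055  -0.10008831]
top dispenser [([185.3, 169.9], 0.56)]
top foot_face [([208.8, 171.8], 0.61)]
top pivot [([177.3, 178.7], 0.89)]
top paddle [([129.1, 170.6], 0.55)]
top spout [([225.1, 169.2], 0.93)]
top dish [([265.1, 179.3], 0.63)]
top ball0_center [([385.6, 159.0], 0.59), ([225.6, 166.9], 0.58)]
top comb [([176.2, 212.0], 0.59)]
top bangle [([185.0, 133.2], 0.57)]
top jug [([217.8, 170.1], 0.63), ([145.4, 130.4], 0.57)]
top doorstop [([139.8, 210.6], 0.84)]
top candle [([371.2, 194.5], 0.76), ([192.2, 171.4], 0.68)]
top spray [([387.2, 158.4], 0.58)]
```

```bash
python3 - <<'E'
import cv2
for n in ["side","top"]:
    im=cv2.imread(f"pics/{n}0.png"); 
    if n=="top": im=cv2.resize(im[80:280,80:420],None,fx=2.3,fy=2.3,interpolation=cv2.INTER_CUBIC)
    else: im=cv2.resize(im[130:360,120:420],None,fx=2.6,fy=2.6,interpolation=cv2.INTER_CUBIC)
    cv2.imwrite(f"pics/{n}0z.png",im)
E
```

```text
(no output)
```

View pics/top0z.png

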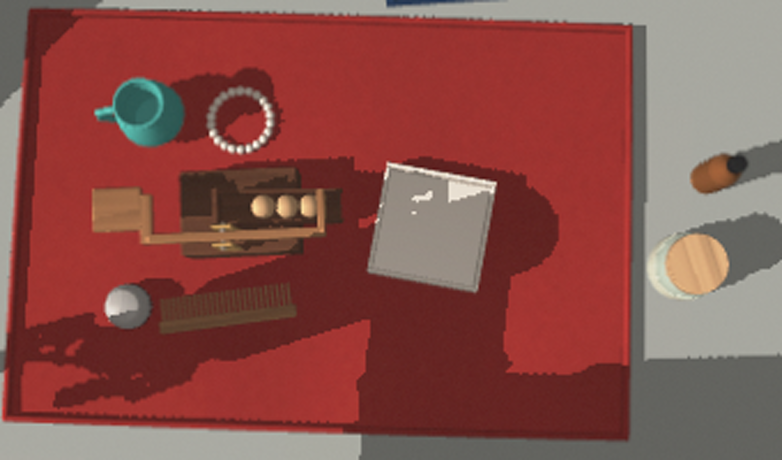

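View pics/side0z.png

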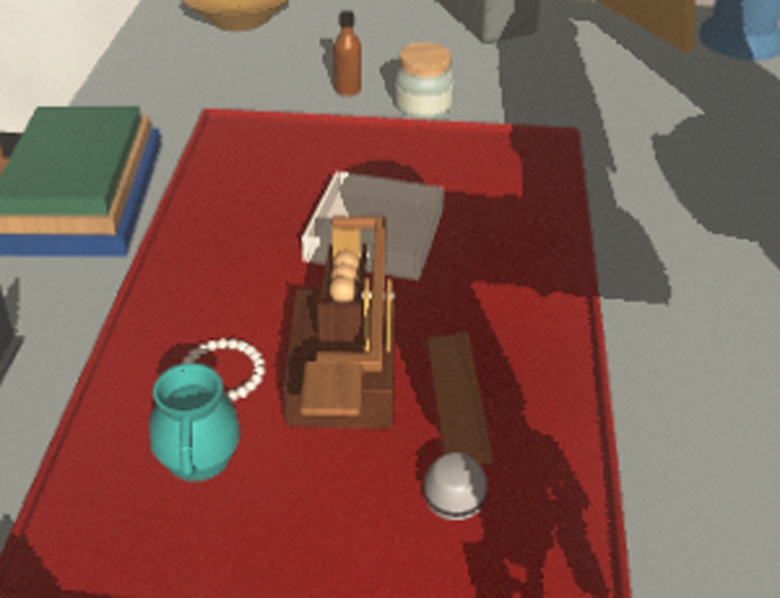

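The top view shows the dish at full-image pixel ≈(268,178), turned about 10°. The chute mouth is at ≈(226,169), the paddle at ≈(130,170), and the comb and doorstop are on the robot's side. Next I'll fit the poses.

```bash
cat > h.py <<'E'
import numpy as np, cv2
from scipy.spatial.transform import Rotation as R
CAM={"side":(391.6649587,260.5136384,192.08486917,-0.1342098,[445.90176956,712.93712567,656.81427492],[-0.14328135,2.72086222,-1.45188797]),
"top":(414.80497081,256.48718744,184.5819936,-0.0741841,[426.08492979,-86.50971966,1048.02957668],[-2.21435434,2.1488055,-0.10008831])}
def ray(n,uv):
    f,cx,cy,k1,p,r=CAM[n]; K=np.array([[f,0,cx],[0,f,cy],[0,0,1.]])
    u=cv2.undistortPoints(np.array(uv,float).reshape(-1,1,2),K,np.array([k1,0,0,0,0.]),None,None,None).reshape(-1,2) if 0 else cv2.undistortPoints(np.array(uv,float).reshape(-1,1,2),K,np.array([k1,0,0,0,0.])).reshape(-1,2)
    return np.array(p),np.c_[u,np.ones(len(u))]@R.from_rotvec(r).as_matrix().T
def atz(n,uv,z):
    p,d=ray(n,uv); return (p+d*((z-p[2])/d[:,2])[:,None])
def proj(n,X):
    f,cx,cy,k1,p,r=CAM[n]; K=np.array([[f,0,cx],[0,f,cy],[0,0,1.]])
    Rm=R.from_rotvec(r).as_matrix().T
    return cv2.projectPoints(np.array(X,float).reshape(-1,1,3),cv2.Rodrigues(Rm)[0],-Rm@np.array(p),K,np.array([k1,0,0,0,0.]))[0].reshape(-1,2)
def place(pose,L):
    x,y,a=pose; L=np.array(L,float).reshape(-1,3); c,s=np.cos(a),np.sin(a)
    return np.c_[x+c*L[:,0]-s*L[:,1],y+s*L[:,0]+c*L[:,1],L[:,2]+6]
E
python3 - <<'E'
from h import *
from scipy.optimize import least_squares
T=lambda x,y:(x/2.3+80,y/2.3+80); S=lambda x,y:(x/2.6+120,y/2.6+130)
obs=[("side",(254.3,256.1),(0,-60,0),.3),("side",(266.9,237.9),(-31,10,100),1),("side",(246.9,278.0),(0,115,105),1),("side",(254.4,228.5),(0,-105,45),1),
("top",(177.3,178.7),(-31,10,100),1),("top",(129.1,170.6),(0,115,105),1),("top",(225.1,169.2),(0,-105,45),1),
("top",T(180,172),(45,65,47),1),("top",T(180,258),(-45,65,47),1),("top",T(302,252),(-45,-60,47),1),
("side",S(393,403),(-45,65,47),1),("side",S(285,403),(45,65,47),.7)]
def f(p): return np.concatenate([(proj(n,place(p,L))[0]-uv)*w for n,uv,L,w in obs])
r=least_squares(f,[450,100,0],loss="soft_l1"); print("disp",r.x); print(np.round(r.fun.reshape(-1,2),1))
D=r.x
cs=[T(387,163),T(497,182),T(477,292),T(369,271)]
P=atz("top",cs,36); print("dish corners",P, P.mean(0))
e=P[1]-P[0]; print(np.linalg.norm(np.diff(np.r_[P,P[:1]],axis=0),axis=1))
def g(p): 
    L=[(60,60,30),(60,-60,30),(-60,-60,30),(-60,60,30)]
    return (proj("top",place(p,L))-np.array(cs)).ravel()
q=least_squares(g,[P[:,0].mean(),P[:,1].mean(),0]); print("dish",q.x,q.fun)
c,s=np.cos(D[2]),np.sin(D[2]); d=q.x[:2]-D[:2]; print("dish in disp",c*d[0]+s*d[1],-s*d[0]+c*d[1],q.x[2]-D[2])
print("goal",place(D,[(0,-120,0)]),"paddle",place(D,[(0,115,105)]))
for n,uv in [("comb",(176.2,212)),("bangle",(185,133.2)),("jug",(145.4,130.4)),("doorstop",(139.8,210.6))]: print(n,atz("top",[uv],6))
E
```

```text
disp [5.36253517e+02 8.19672437e+01 7.05828743e-02]
[[-0.3 -0.2]
 [-1.3  5.8]
 [ 0.9  0.1]
 [-0.3  0.7]
 [-0.5  4. ]
 [ 1.2  0.2]
 [ 2.9  0.8]
 [-0.8 -0.4]
 [-0.1 -0.8]
 [-1.4 -0.3]
 [ 0.4 -4.5]
 [-0.8 -3.9]]
dish corners [[ 594.51457776  -69.94587447   36.        ]
 [ 577.64741175 -188.43305761   36.        ]
 [ 459.24456575 -169.71897516   36.        ]
 [ 478.09804261  -54.48838565   36.        ]] [ 527.37614947 -120.64657322   36.        ]
[119.68171898 119.87264419 116.76276098 117.43825449]
dish [ 5.27393645e+02 -1.20651765e+02 -1.48138961e-01] [ 0.10251309 -0.42907769  0.17084054 -0.08832212  0.58021093  0.0374143
 -0.84927858  0.46203177]
dish in disp -23.12737137492728 -201.48966403563793 -0.21872183529612743
goal [[544.7164308  -37.73396383   6.        ]] paddle [[528.14322446 196.68090095 111.        ]]
comb [[439.08272388 106.55922632   6.        ]]
bangle [[640.28292722  93.4200819    6.        ]]
jug [[644.78253882 195.56433569   6.        ]]
doorstop [[439.63354196 198.78375264   6.        ]]
```

```bash
cat > ov.py <<'E'
from h import *
def ov(img,n,D,Q,out,crop,k):
    x0,y0,x1,y1=crop
    im=cv2.resize(img[y0:y1,x0:x1],None,fx=k,fy=k,interpolation=cv2.INTER_CUBIC)
    def poly(pose,L,c,closed=True):
        p=(proj(n,place(pose,L))-[x0,y0]+.5)*k-.5
        cv2.polylines(im,[np.int32(np.round(p*8))],closed,c,1,cv2.LINE_AA,3)
    for z in (0,47): poly(D,[(45,65,z),(-45,65,z),(-45,-60,z),(45,-60,z)],(0,255,0))
    poly(D,[(22,140,105),(-22,140,105),(-22,90,105),(22,90,105)],(255,255,0))
    poly(D,[(17.5,-60,60),(17.5,-105,60),(-17.5,-105,60),(-17.5,-60,60)],(255,0,255),False)
    if Q is not None:
        for z in (0,30): poly(Q,[(60,60,z),(60,-60,z),(-60,-60,z),(-60,60,z)],(0,255,255))
    cv2.imwrite(out,im)
E
python3 - <<'E'
from ov import *
D=[536.25,81.97,.0706];Q=[527.4,-120.65,-.148]
ov(cv2.imread("pics/top0.png"),"top",D,Q,"pics/top0o.png",(110,120,310,230),4)
ov(cv2.imread("pics/side0.png"),"side",D,Q,"pics/side0o.png",(200,180,340,310),4.5)
E
```

```text
(no output)
```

View pics/top0o.png

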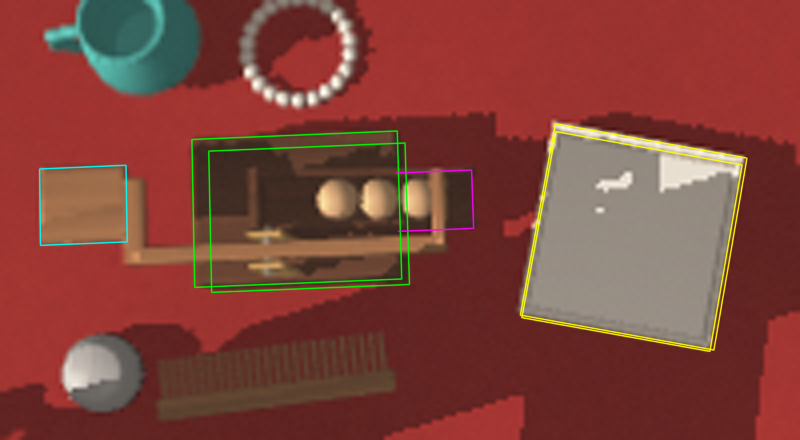

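View pics/side0o.png

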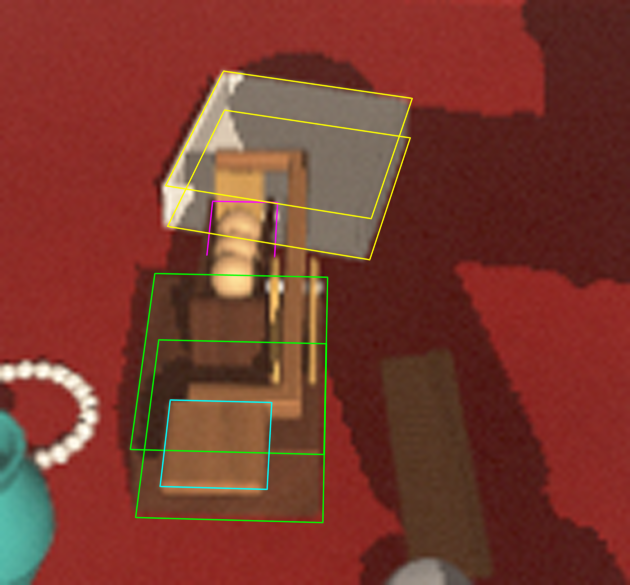

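```bash
cat > mv.py <<'E'
from h import *
from workcell import bot
D=[536.25,81.97,.0706]
def shift(targets):
    """targets: list of (disp x, disp y, world z, toolx angle rel. disp)"""
    o=bot.get_obs(); Rt=R.from_rotvec(o["tcp_rot"]); p=o["tcp_pos"]
    print("t",round(o["time_s"],2),"p",p.round(1),"F",o["force"].round(1),"open",round(o["opening"],1),"q",o["qpos"].round(2))
    for X,Y,z,a in targets:
        w=place(D,[(X,Y,0)])[0]; w[2]=z
        t=a+D[2]; Rg=R.from_matrix(np.array([[np.cos(t),np.sin(t),0],[np.sin(t),-np.cos(t),0],[0,0,-1]]))
        print((X,Y,z),"world",w.round(1),"shift",Rt.inv().apply(w-p).round(1),"turn",np.degrees((Rt.inv()*Rg).as_rotvec()).round(1))
E
python3 - <<'E'
from mv import *
shift([(-40,180,230,0),(-132,-201,200,0),(-132,-201,120,0)])
E
```

```text
t 1.4 p [239.6 631.  231.3] F [ 0.9 -0.8  0.2] open 85.4 q [ 1.5   0.36  0.01  0.   -1.22 -0.29]
(-40, 180, 230) world [483.7 258.7 230. ] shift [360.3 261.5   1.3] turn [  0.   -0.  -24.8]
(-132, -201, 200) world [ 418.8 -127.8  200. ] shift [436.8 645.9  31.3] turn [  0.   -0.  -24.8]
(-132, -201, 120) world [ 418.8 -127.8  120. ] shift [436.8 645.9 111.3] turn [  0.   -0.  -24.8]
```

drive_tool([
  [360,261,1,0,0,-25,85],
  [360,261,1,0,0,-25,85],
  [360,261,1,0,0,-25,85],
  [360,261,1,0,0,-25,85],
  [360,261,1,0,0,-25,85],
  [360,261,1,0,0,-25,85],
  [360,261,1,0,0,-25,85],
  [360,261,1,0,0,-25,85],
  [360,261,1,0,0,-25,85],
  [437,646,31,0,0,-25,85],
  [437,646,31,0,0,-25,85],
  [437,646,31,0,0,-25,85],
  [437,646,31,0,0,-25,85],
  [437,646,31,0,0,-25,85],
  [437,646,31,0,0,-25,85],
  [437,646,31,0,0,-25,85],
  [437,646,31,0,0,-25,85],
  [437,646,31,0,0,-25,85],
  [437,646,31,0,0,-25,85],
  [437,646,31,0,0,-25,85],
])

```text
time_s: 3.4
tcp_pos: [419.1, -127.7, 200.5]
tcp_rot: [-3.139, -0.116, -0.001]
force: [-0.1, 0.3, 0.5]
opening: 85.1
```

```bash
python3 - <<'E'
from mv import *
shift([(-132,-201,120,0),(-132,-201,5,0)])
im=bot.get_image("wrist"); cv2.imwrite("pics/w1.png",im["pixels"][:,:,::-1])
E
```

```text
t 3.4 p [ 419.1 -127.7  200.5] F [-0.1  0.3  0.5] open 85.1 q [ 0.16 -0.02 -0.53  0.   -1.06  1.49]
(-132, -201, 120) world [ 418.8 -127.8  120. ] shift [-0.4  0.2 80.5] turn [-0.  -0.   0.2]
(-132, -201, 5) world [ 418.8 -127.8    5. ] shift [ -0.5   0.2 195.5] turn [-0.  -0.   0.2]
```

View pics/w1.png

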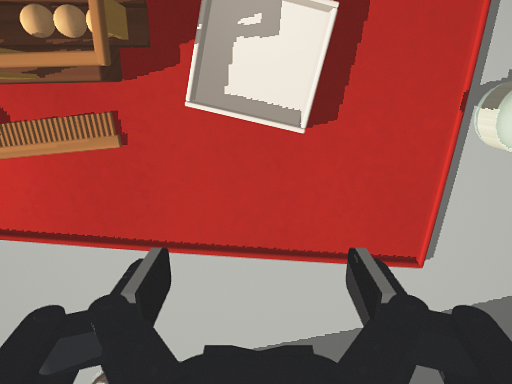

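```bash
python3 - <<'E'
from h import *
print(atz("top",[(80+360/2.3,80+430/2.3),(353,270.4),(353,92)],16))
E
```

```text
[[ 308.462215    -49.72514158   16.        ]
 [ 307.47687116 -338.09039582   16.        ]
 [ 759.70202913 -333.73366555   16.        ]]
```

drive_tool([
  [0,0,50,0,0,0,85],
  [0,0,100,0,0,0,85],
  [0,0,145,0,0,0,85],
  [0,0,175,0,0,0,85],
  [0,0,188,0,0,0,85],
  [0,0,194,0,0,0,85],
  [0,0,194,0,0,0,85],
  [0,0,194,0,0,0,85],
])

```text
time_s: 4.25
tcp_pos: [419.7, -127.4, 7.0]
tcp_rot: [-3.139, -0.118, -0.002]
force: [0.3, 0.2, 0.6]
opening: 85.1
```

```bash
python3 - <<'E'
from mv import *
shift([(-90,-201,6,0),(-71,-201,6,0)])
im=bot.get_image("side"); cv2.imwrite("pics/s2.png",cv2.resize(im["pixels"][100:330,150:400,::-1],None,fx=2.6,fy=2.6))
E
```

```text
t 4.25 p [ 419.7 -127.4    7. ] F [0.3 0.2 0.6] open 85.1 q [ 0.16  0.27 -0.77  0.   -0.53  1.49]
(-90, -201, 6) world [ 460.7 -124.9    6. ] shift [41.   0.5  1.1] turn [ 0.  -0.1  0.2]
(-71, -201, 6) world [ 479.6 -123.5    6. ] shift [60.   0.6  1.1] turn [ 0.  -0.1  0.2]
```

View pics/s2.png

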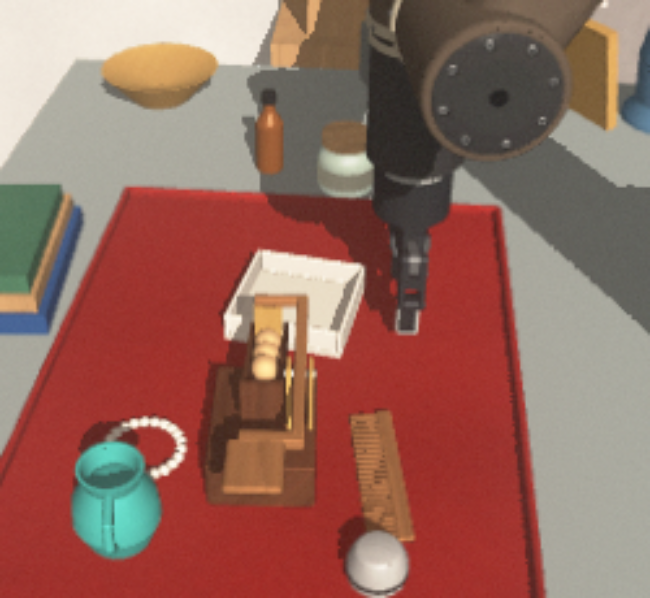

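Fingers are low and clear of the dish on the robot's side. Now I'll push slowly towards +x.

drive_tool([
  [8,0,0,0,0,0,85],
  [15,0,0,0,0,0,85],
  [20,0,0,0,0,0,85],
  [24,0,0,0,0,0,85],
  [27,0,0,0,0,0,85],
  [30,0,0,0,0,0,85],
  [33,0,0,0,0,0,85],
  [36,0,0,0,0,0,85],
  [39,0,0,0,0,0,85],
  [42,0,0,0,0,0,85],
  [45,0,0,0,0,0,85],
  [48,0,0,0,0,0,85],
  [51,0,0,0,0,0,85],
  [54,0,0,0,0,0,85],
  [56,0,0,0,0,0,85],
  [56,0,0,0,0,0,85],
  [56,0,0,0,0,0,85],
])

```text
time_s: 6.0
tcp_pos: [475.1, -123.8, 6.4]
tcp_rot: [-3.139, -0.116, -0.001]
force: [0.0, -0.0, 1.1]
opening: 85.5
```

```bash
python3 - <<'E'
from mv import *
from ov import ov
shift([(-71,-201,6,0)])
for n in ("top","side"):
    im=bot.get_image(n)["pixels"][:,:,::-1]; cv2.imwrite(f"pics/{n}3.png",im); print(bot.place_of(n,"dish"))
    ov(im,n,D,[536.25+.0705*201,81.97-200.5,.0706],f"pics/{n}3o.png",(150,120,350,240) if n=="top" else (200,150,360,280),4)
E
```

```text
t 6.0 p [ 475.1 -123.8    6.4] F [ 0.  -0.   1.1] open 85.5 q [ 0.15  0.33 -0.66  0.   -0.58  1.5 ]
(-71, -201, 6) world [ 479.6 -123.5    6. ] shift [4.5 0.1 0.4] turn [ 0.  -0.   0.2]
[{'xy': [261.6, 170.6], 'confidence': 0.83}]
[{'xy': [254.5, 223.4], 'confidence': 0.6}]
```

View pics/top3o.png

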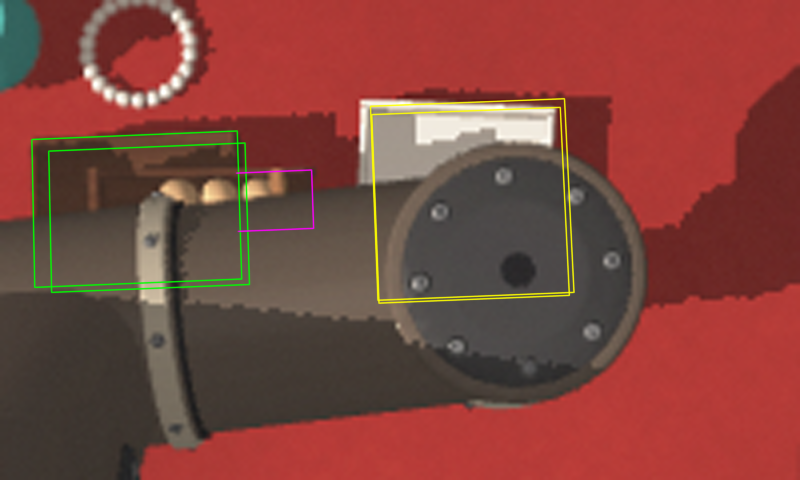

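View pics/side3o.png

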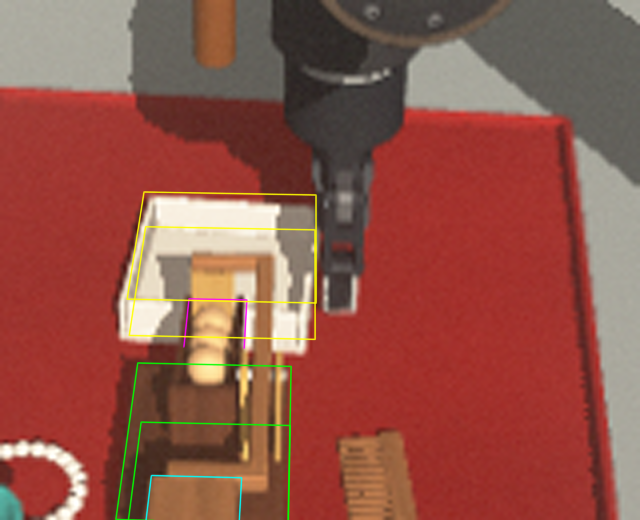

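```bash
python3 - <<'E'
from mv import *
from scipy.optimize import least_squares
shift([(-95,-205,6,0),(-95,-240,90,0),(0,-305,90,-np.pi/2)])
E
```

```text
t 6.2 p [ 474.8 -123.8    6.4] F [-0.2 -0.  -0.5] open 85.0 q [ 0.15  0.33 -0.66 -0.   -0.58  1.5 ]
(-95, -205, 6) world [ 455.9 -129.2    6. ] shift [-19.2   4.    0.4] turn [-0.  -0.   0.2]
(-95, -240, 90) world [ 458.4 -164.1   90. ] shift [-19.3  39.  -83.6] turn [-0.  -0.   0.2]
(0, -305, 90) world [ 557.8 -222.3   90. ] shift [ 75.5 104.3 -83.6] turn [-0.  -0.  90.2]
```

drive_tool([
  [-10,0,0,0,0,0,85],
  [-19,0,0,0,0,0,85],
  [-19,0,-45,0,0,8,85],
  [-19,30,-84,0,0,16,85],
  [-10,60,-84,0,0,24,85],
  [20,85,-84,0,0,32,85],
  [50,104,-84,0,0,40,85],
  [75,104,-84,0,0,48,85],
  [75,104,-84,0,0,56,85],
  [75,104,-84,0,0,64,85],
  [75,104,-84,0,0,72,85],
  [75,104,-84,0,0,80,85],
  [75,104,-84,0,0,90,85],
  [75,104,-84,0,0,90,85],
  [75,104,-84,0,0,90,85],
])

```text
time_s: 7.7
tcp_pos: [556.5, -222.0, 90.2]
tcp_rot: [2.305, -2.135, -0.001]
force: [-0.7, 0.5, 0.0]
opening: 85.0
```

```bash
python3 - <<'E'
from mv import *
from ov import ov
shift([(0,-305,6,-np.pi/2)])
for n in ("top","side"):
    im=bot.get_image(n)["pixels"][:,:,::-1]; cv2.imwrite(f"pics/{n}4.png",im); print(bot.place_of(n,"dish"))
    ov(im,n,D,None,f"pics/{n}4o.png",(150,120,350,240) if n=="top" else (200,150,360,280),4)
E
```

```text
t 7.7 p [ 556.5 -222.    90.2] F [-0.7  0.5  0. ] open 85.0 q [-0.05  0.36 -0.34 -0.   -0.87  0.13]
(0, -305, 6) world [ 557.8 -222.3    6. ] shift [ 0.4 -1.3 84.2] turn [0.  0.  0.3]
[{'xy': [261.8, 170.5], 'confidence': 0.88}]
[]
```

View pics/top4o.png

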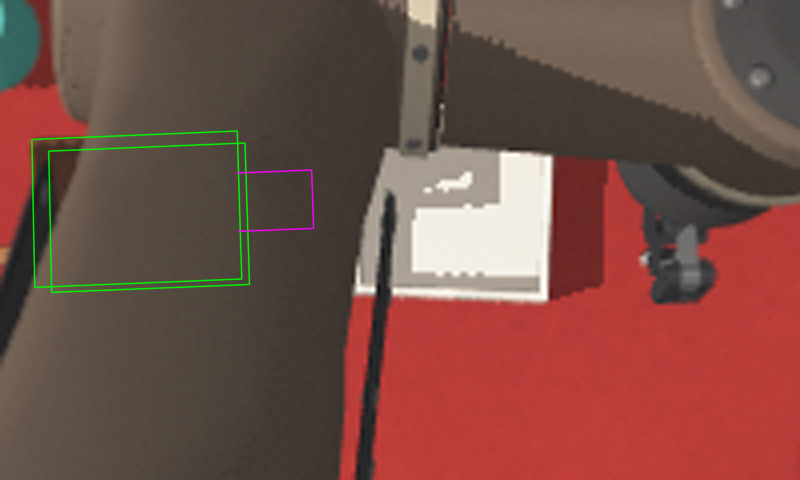

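View pics/side4o.png

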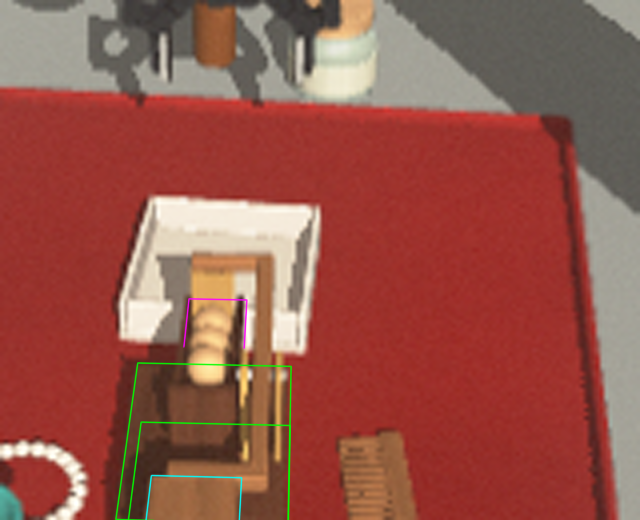

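```bash
python3 - <<'E'
from h import *
from scipy.optimize import least_squares
D=[536.25,81.97,.0706]
c=np.array([(360,100),(555,107),(547,301),(357,296)])/4+[150,120]
print(atz("top",c,36))
L=[(60,60,30),(60,-60,30),(-60,-60,30),(-60,60,30)]
q=least_squares(lambda p:(proj("top",place(p,L))-c).ravel(),[545,-118,0]); print(q.x,q.fun.round(1))
a=D[2];d=q.x[:2]-D[:2];print(np.cos(a)*d[0]+np.sin(a)*d[1],-np.sin(a)*d[0]+np.cos(a)*d[1],q.x[2]-a)
E
```

```text
[[ 608.54275896  -49.09256833   36.        ]
 [ 607.9589306  -169.63271445   36.        ]
 [ 487.80401742 -167.46642829   36.        ]
 [ 487.36311468  -51.28835172   36.        ]]
[ 5.47913581e+02 -1.09372299e+02 -1.63074330e-04] [ 0.1  0.3 -0.1  0.   0.8 -0.  -0.8 -0.3]
-1.8630216974764817 -191.68840260443696 -0.07076307432990568
```

drive_tool([
  [0,-1,45,0,0,0,85],
  [0,-1,70,0,0,0,85],
  [0,-1,82,0,0,0,85],
  [0,-1,84,0,0,0,85],
  [-10,-1,84,0,0,0,85],
  [-20,-1,84,0,0,0,85],
  [-28,-1,84,0,0,0,85],
  [-34,-1,84,0,0,0,85],
  [-38,-1,84,0,0,0,85],
  [-42,-1,84,0,0,0,85],
  [-46,-1,84,0,0,0,85],
  [-50,-1,84,0,0,0,85],
  [-54,-1,84,0,0,0,85],
  [-58,-1,84,0,0,0,85],
  [-62,-1,84,0,0,0,85],
  [-66,-1,84,0,0,0,85],
  [-70,-1,84,0,0,0,85],
  [-74,-1,84,0,0,0,85],
  [-78,-1,84,0,0,0,85],
  [-82,-1,84,0,0,0,85],
])

```text
time_s: 9.9
tcp_pos: [552.1, -139.9, 6.3]
tcp_rot: [2.302, -2.138, -0.0]
force: [-0.3, -2.4, 1.9]
opening: 85.0
```

```bash
python3 - <<'E'
from mv import *
from ov import ov
shift([(0,-191,6,-np.pi/2)])
for n in ("side",):
    im=bot.get_image(n)["pixels"][:,:,::-1]
    ov(im,n,D,None,f"pics/{n}5o.png",(200,150,360,280),4)
E
```

```text
t 9.9 p [ 552.1 -139.9    6.3] F [-0.3 -2.4  1.9] open 85.0 q [ 0.1   0.43 -0.48  0.   -0.66 -0.02]
(0, -191, 6) world [ 549.7 -108.6    6. ] shift [-31.4   0.    0.3] turn [ 0.  -0.   0.2]
```

View pics/side5o.png

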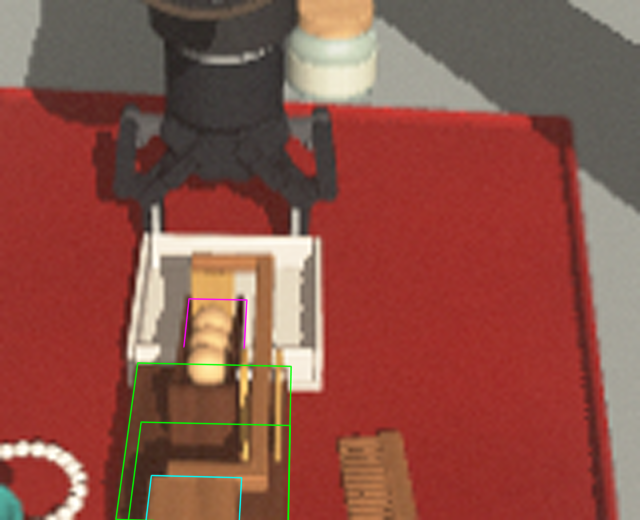

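drive_tool([
  [-3,0,0,0,0,0,85],
  [-6,0,0,0,0,0,85],
  [-9,0,0,0,0,0,85],
  [-12,0,0,0,0,0,85],
  [-15,0,0,0,0,0,85],
  [-18,0,0,0,0,0,85],
  [-21,0,0,0,0,0,85],
  [-23,0,0,0,0,0,85],
  [-25,0,0,0,0,0,85],
  [-27,0,0,0,0,0,85],
  [-28,0,0,0,0,0,85],
  [-29,0,0,0,0,0,85],
  [-29,0,0,0,0,0,85],
])

```text
time_s: 11.25
tcp_pos: [550.0, -111.2, 6.3]
tcp_rot: [-2.302, 2.138, 0.0]
force: [-0.3, 0.2, 0.5]
opening: 85.0
```

```bash
python3 - <<'E'
from mv import *
from ov import ov
shift([(0,-191,6,-np.pi/2)])
for n in ("side","top"):
    im=bot.get_image(n)["pixels"][:,:,::-1]
    ov(im,n,D,None,f"pics/{n}6o.png",(150,120,350,240) if n=="top" else (200,150,360,280),4)
E
```

```text
t 11.25 p [ 550.  -111.2    6.3] F [-0.3  0.2  0.5] open 85.0 q [ 0.15  0.42 -0.5  -0.   -0.65 -0.08]
(0, -191, 6) world [ 549.7 -108.6    6. ] shift [-2.6  0.1  0.3] turn [-0.   0.   0.2]
```

View pics/side6o.png

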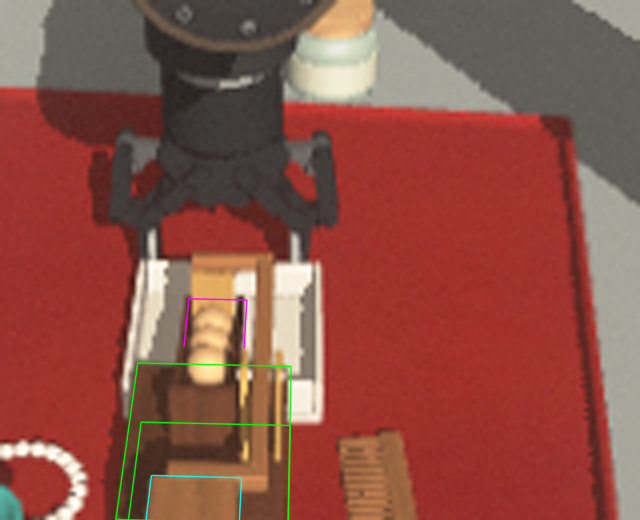

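View pics/top6o.png

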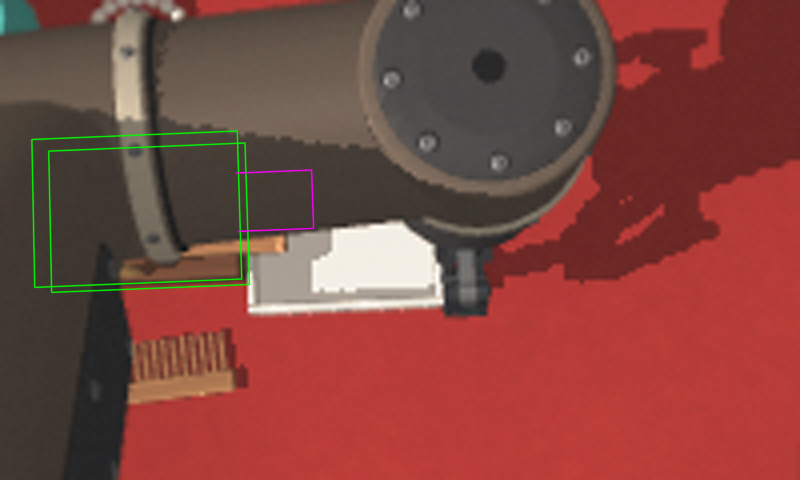

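drive_tool([
  [-1,0,0,0,0,0,85],
  [-2,0,0,0,0,0,85],
  [-3,0,0,0,0,0,85],
  [-4,0,0,0,0,0,85],
  [-4,0,0,0,0,0,85],
])

```text
time_s: 11.85
tcp_pos: [549.9, -109.2, 6.5]
tcp_rot: [2.301, -2.137, 0.002]
force: [2.7, -14.6, -1.0]
opening: 84.8
```

drive_tool([
  [2,0,0,0,0,0,85],
  [10,0,0,0,0,0,85],
  [25,0,0,0,0,0,85],
  [40,0,0,0,0,0,85],
  [60,0,-30,0,0,0,85],
  [100,0,-70,0,0,0,85],
  [140,0,-110,0,0,0,85],
  [180,0,-150,0,0,0,85],
  [180,0,-150,0,0,0,85],
  [180,0,-150,0,0,0,85],
])

```text
time_s: 12.85
tcp_pos: [563.8, -290.4, 159.0]
tcp_rot: [-2.297, 2.14, -0.007]
force: [0.4, 0.4, -0.2]
opening: 84.6
```

```bash
python3 - <<'E'
from mv import *
from ov import ov
shift([(0,140,220,-np.pi/2)])
Q=[*place(D,[(0,-120,0)])[0][:2],D[2]]
for n in ("side","top"):
    im=bot.get_image(n)["pixels"][:,:,::-1]
    ov(im,n,D,Q,f"pics/{n}7o.png",(150,120,350,240) if n=="top" else (200,150,360,280),4)
E
```

```text
t 12.85 p [ 563.8 -290.4  159. ] F [ 0.4  0.4 -0.2] open 84.6 q [-0.17  0.34 -0.18  0.   -1.04  0.24]
(0, 140, 220) world [526.4 221.6 220. ] shift [-513.2    1.   -61.9] turn [-0.3 -0.1 -0. ]
```

View pics/side7o.png

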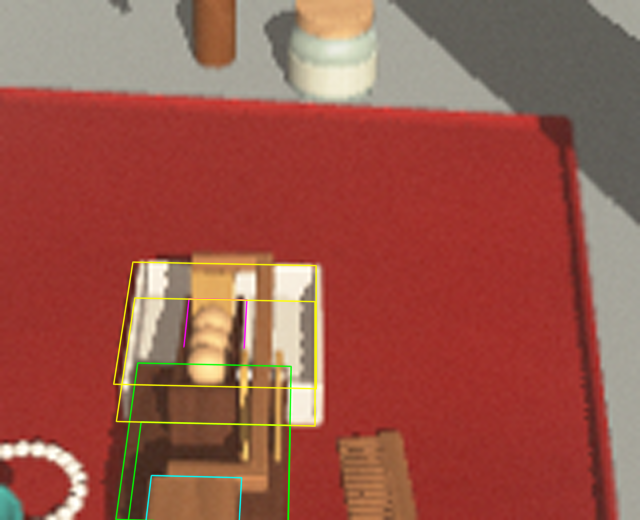

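View pics/top7o.png

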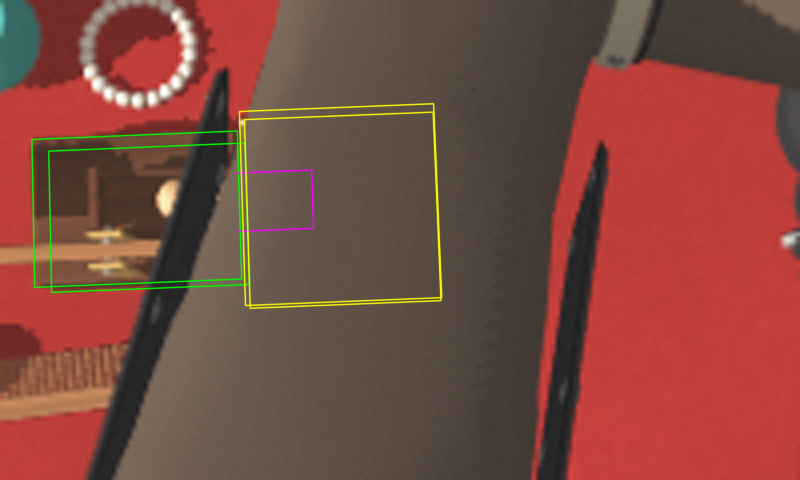

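drive_tool([
  [0,0,-45,0,0,0,0],
  [-45,0,-62,0,0,0,0],
  [-90,0,-62,0,0,0,0],
  [-135,0,-62,0,0,0,0],
  [-180,0,-62,0,0,0,0],
  [-225,0,-62,0,0,0,0],
  [-270,0,-62,0,0,0,0],
  [-315,0,-62,0,0,0,0],
  [-360,0,-62,0,0,0,0],
  [-405,0,-62,0,0,0,0],
  [-450,0,-62,0,0,0,0],
  [-495,0,-62,0,0,0,0],
  [-513,0,-62,0,0,0,0],
  [-513,0,-62,0,0,0,0],
  [-513,0,-62,0,0,0,0],
  [-513,0,-62,0,0,0,0],
])

```text
time_s: 14.55
tcp_pos: [524.8, 223.8, 217.7]
tcp_rot: [2.3, -2.138, -0.0]
force: [-0.0, -0.1, -0.5]
opening: -0.1
```

```bash
python3 - <<'E'
from mv import *
from ov import ov
shift([(0,118,130,-np.pi/2)])
Q=[*place(D,[(0,-120,0)])[0][:2],D[2]]
for n in ("side","top"):
    im=bot.get_image(n)["pixels"][:,:,::-1]
    print(bot.place_of(n,"dish"),bot.place_of(n,"spout"),bot.place_of(n,"paddle"))
    cv2.imwrite(f"pics/{n}8.png",im)
    ov(im,n,D,Q,f"pics/{n}8o.png",(110,120,270,230) if n=="top" else (200,170,330,280),5)
    ov(im,n,D,None,f"pics/{n}8p.png",(165,140,270,210) if n=="top" else (200,170,330,280),7.5 if n=="top" else 5)
E
```

```text
t 14.55 p [524.8 223.8 217.7] F [-0.  -0.1 -0.5] open -0.1 q [ 0.75  0.2  -0.24 -0.   -1.13 -0.67]
(0, 118, 130) world [527.9 199.7 130. ] shift [24.2 -1.4 87.7] turn [ 0.1 -0.   0.1]
[{'xy': [255.4, 240.1], 'confidence': 0.82}] [{'xy': [254.2, 230.4], 'confidence': 0.91}] [{'xy': [243.9, 275.2], 'confidence': 0.69}, {'xy': [285.2, 164.6], 'confidence': 0.51}]
[{'xy': [234.6, 172.8], 'confidence': 0.84}, {'xy': [204.2, 167.7], 'confidence': 0.23}] [{'xy': [224.6, 167.4], 'confidence': 0.91}, {'xy': [235.0, 173.5], 'confidence': 0.58}] [{'xy': [128.6, 170.9], 'confidence': 0.77}]
```

View pics/side8o.png

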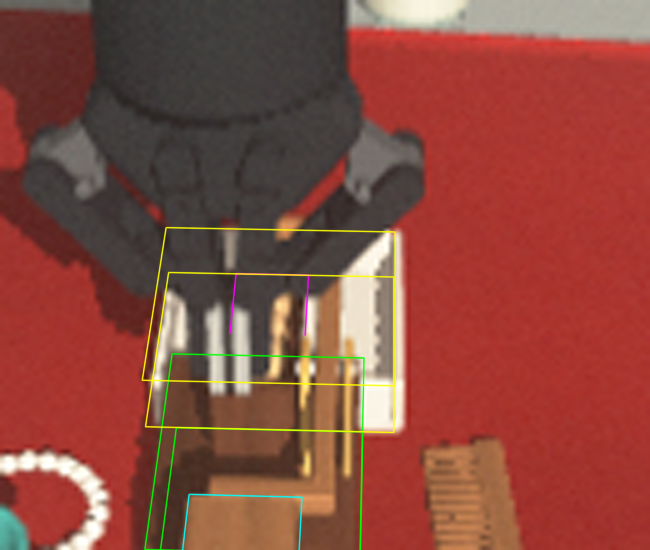

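View pics/top8p.png

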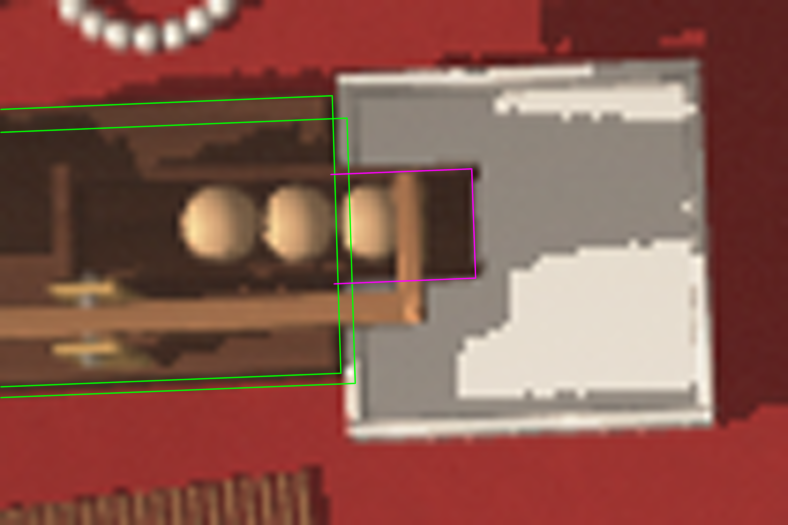

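```bash
python3 - <<'E'
from h import *
from scipy.optimize import least_squares
D=np.array([536.25,81.97,.0706])
c=(np.array([(338,76),(700,60),(712,424),(348,438)])+.5)/7.5-.5+[165,140]
L=[(60,60,30),(60,-60,30),(-60,-60,30),(-60,60,30)]
q=least_squares(lambda p:(proj("top",place(p,L))-c).ravel(),[545,-40,0]); print(q.x,q.fun.round(1))
a=D[2];d=q.x[:2]-D[:2];print(np.cos(a)*d[0]+np.sin(a)*d[1],-np.sin(a)*d[0]+np.cos(a)*d[1],q.x[2]-a)
# dispenser refit from chute corners & foot corners in this crop
m=lambda x,y:(np.array([x,y])+.5)/7.5-.5+[165,140]
ob=[(m(476,168),(17.5,-105,60)),(m(478,276),(-17.5,-105,60)),(m(330,98),(45,-60,47)),(m(340,372),(-45,-60,47)),((128.8,170.7),(0,115,105)),((110+40/4,120+168/4),(22,140,105)),((110+40/4,120+245/4),(-22,140,105))]
r=least_squares(lambda p:np.concatenate([proj("top",place(p,[l]))[0]-u for u,l in ob]),D); print(r.x,r.fun.reshape(-1,2).round(1))
D=r.x;a=D[2];d=q.x[:2]-D[:2];print(np.cos(a)*d[0]+np.sin(a)*d[1],-np.sin(a)*d[0]+np.cos(a)*d[1],q.x[2]-a)
E
```

```text
[ 5.39337591e+02 -3.78747574e+01  6.81664734e-02] [-0.3 -0.2  0.1  0.1  0.4  0.1 -0.2  0.1]
-5.374113205057922 -119.764009654902 -0.0024335266203888706
[5.36092281e+02 8.19079578e+01 7.27728397e-02] [[-0.6  0. ]
 [-0.3  0.2]
 [ 0.2 -0.4]
 [ 0.1  0.1]
 [ 1.5  0.3]
 [-0.6 -0.1]
 [-0.3 -0.2]]
-5.4725154701903085 -119.70163937883541 -0.004606366331906336
```

```bash
sed -i 's/^D=.*/D=[536.1,81.9,.0728]/' mv.py; python3 - <<'E'
from mv import *
def todisp(w):
    d=w[:2]-np.array(D[:2]);a=D[2]; return np.cos(a)*d[0]+np.sin(a)*d[1],-np.sin(a)*d[0]+np.cos(a)*d[1]
m=lambda x,y:(np.array([x,y])+.5)/7.5-.5+[165,140]
print([todisp(w) for w in atz("top",[m(325,468),m(328,524)],12)])
shift([(-110,-20,200,0),(-110,-130,200,0),(-110,-130,6,0),(-71,-130,6,0)])
E
```

```text
[(np.float64(-73.39198775730111), np.float64(-49.51082581128277)), (np.float64(-92.056692827664), np.float64(-49.872545251523576))]
t 14.95 p [525.3 224.4 218.4] F [-0.4 -0.  -0. ] open -0.2 q [ 0.75  0.2  -0.24 -0.   -1.13 -0.67]
(-110, -20, 200) world [427.8  54.  200. ] shift [162.9 109.6  18.4] turn [ -0.   0. -90.]
(-110, -130, 200) world [435.8 -55.8 200. ] shift [272.9 109.6  18.4] turn [ -0.   0. -90.]
(-110, -130, 6) world [435.8 -55.8   6. ] shift [272.9 109.7 212.4] turn [ -0.   0. -90.]
(-71, -130, 6) world [474.7 -52.9   6. ] shift [272.9  70.7 212.4] turn [ -0.   0. -90.]
```

drive_tool([
  [40,20,5,0,0,-8,0],
  [80,50,10,0,0,-16,0],
  [120,75,15,0,0,-24,0],
  [160,100,18,0,0,-32,30],
  [200,110,18,0,0,-40,85],
  [240,110,18,0,0,-48,85],
  [276,110,18,0,0,-56,85],
  [276,110,18,0,0,-64,85],
  [276,110,40,0,0,-72,85],
  [276,110,70,0,0,-80,85],
  [276,110,90,0,0,-90,85],
  [276,110,90,0,0,-90,85],
  [276,110,130,0,0,-90,85],
  [276,110,170,0,0,-90,85],
  [276,110,195,0,0,-90,85],
  [276,110,208,0,0,-90,85],
  [276,110,212,0,0,-90,85],
  [276,110,212,0,0,-90,85],
])

```text
time_s: 16.75
tcp_pos: [436.4, -58.4, 6.8]
tcp_rot: [3.139, 0.113, 0.0]
force: [0.5, -0.7, 0.6]
opening: 84.9
```

```bash
python3 - <<'E'
from mv import *
shift([(-76,-133,6,0),(-71,-133,6,0)])
im=bot.get_image("side"); cv2.imwrite("pics/s9.png",cv2.resize(im["pixels"][130:330,180:400,::-1],None,fx=2.8,fy=2.8))
E
```

```text
t 16.75 p [436.4 -58.4   6.8] F [ 0.5 -0.7  0.6] open 84.9 q [ 0.32  0.27 -0.77  0.   -0.54  1.32]
(-76, -133, 6) world [470.  -56.3   6. ] shift [33.6  0.3  0.8] turn [ 0. -0. -0.]
(-71, -133, 6) world [475.  -55.9   6. ] shift [38.6  0.3  0.8] turn [ 0. -0. -0.]
```

View pics/s9.png

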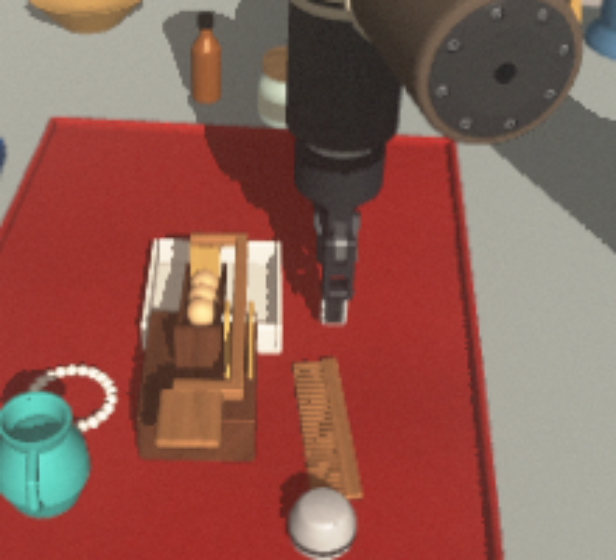

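drive_tool([
  [8,0,1,0,0,0,85],
  [16,0,1,0,0,0,85],
  [22,0,1,0,0,0,85],
  [26,0,1,0,0,0,85],
  [29,0,1,0,0,0,85],
  [31,0,1,0,0,0,85],
  [32.5,0,1,0,0,0,85],
  [34,0,1,0,0,0,85],
  [35,0,1,0,0,0,85],
  [36,0,1,0,0,0,85],
  [37,0,1,0,0,0,85],
  [38,0,1,0,0,0,85],
  [38.5,0,1,0,0,0,85],
  [38.5,0,1,0,0,0,85],
])

```text
time_s: 18.2
tcp_pos: [474.3, -55.8, 5.2]
tcp_rot: [3.139, 0.115, 0.0]
force: [-1.2, -0.5, -0.8]
opening: 85.0
```

drive_tool([
  [-3,0,0,0,0,0,85],
  [-12,0,0,0,0,0,85],
  [-22,0,0,0,0,0,85],
  [-30,0,0,0,0,0,85],
  [-34,0,-40,0,0,0,85],
  [-34,0,-90,0,0,0,85],
  [-34,0,-140,0,0,0,60],
  [-34,0,-190,0,0,0,0],
  [-34,0,-205,0,0,0,0],
  [-34,0,-205,0,0,0,0],
])

```text
time_s: 19.2
tcp_pos: [441.2, -57.9, 213.3]
tcp_rot: [-3.138, -0.116, -0.01]
force: [0.2, -0.1, -1.0]
opening: 27.6
```

```bash
python3 - <<'E'
from mv import *
shift([(0,118,218,0),(0,118,130,0)])
E
```

```text
t 19.2 p [441.2 -57.9 213.3] F [ 0.2 -0.1 -1. ] open 27.6 q [ 0.32 -0.02 -0.5   0.   -1.09  1.33]
(0, 118, 218) world [527.5 199.6 218. ] shift [ 105.1 -250.5   -3.7] turn [-0.1 -0.4  0.1]
(0, 118, 130) world [527.5 199.6 130. ] shift [ 104.5 -250.4   84.3] turn [-0.1 -0.4  0.1]
```

drive_tool([
  [20,-45,-4,0,0,0,0],
  [40,-90,-4,0,0,0,0],
  [60,-135,-4,0,0,0,0],
  [80,-180,-4,0,0,0,0],
  [100,-225,-4,0,0,0,0],
  [105,-250,5,0,0,0,0],
  [105,-250,40,0,0,0,0],
  [105,-250,70,0,0,0,0],
  [105,-250,78,0,0,0,0],
  [105,-250,78,0,0,0,0],
])

```text
time_s: 20.2
tcp_pos: [525.4, 197.9, 130.5]
tcp_rot: [3.137, 0.116, -0.005]
force: [0.8, -1.4, 0.3]
opening: -0.1
```

```bash
python3 - <<'E'
from mv import *
from ov import ov
shift([(0,118,111,0),(0,118,74,0)])
for n in ("side","top"):
    im=bot.get_image(n)["pixels"][:,:,::-1]
    cv2.imwrite(f"pics/{n}10.png",im)
    ov(im,n,D,None,f"pics/{n}10p.png",(165,140,270,210) if n=="top" else (180,180,330,300),7.5 if n=="top" else 5)
E
```

```text
t 20.2 p [525.4 197.9 130.5] F [ 0.8 -1.4  0.3] open -0.1 q [ 0.71  0.26 -0.37 -0.   -0.94  0.94]
(0, 118, 111) world [527.5 199.6 111. ] shift [ 2.3 -1.6 19.5] turn [0.1 0.2 0. ]
(0, 118, 74) world [527.5 199.6  74. ] shift [ 2.4 -1.7 56.5] turn [0.1 0.2 0. ]
```

View pics/side10p.png

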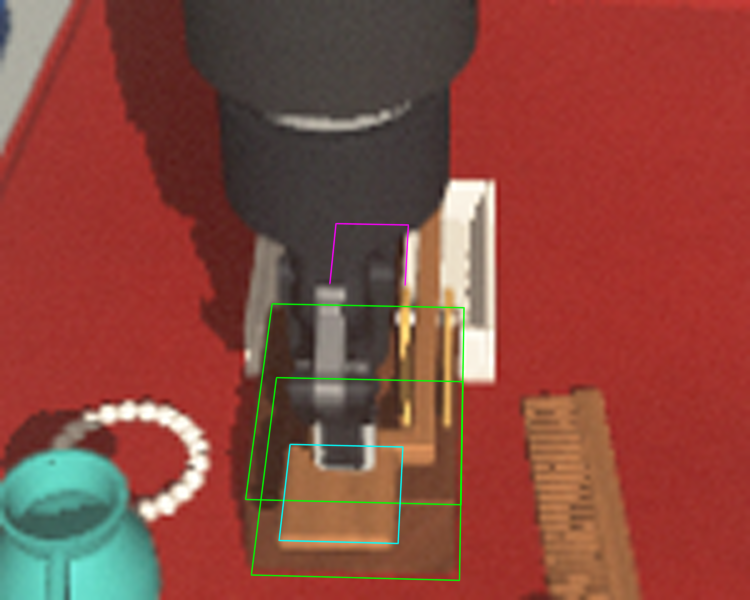

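View pics/top10p.png

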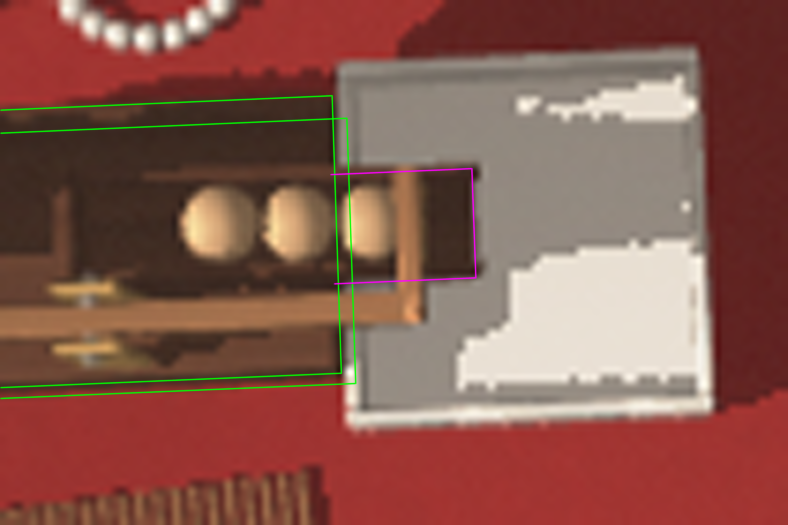

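drive_tool([
  [2,-2,8,0,0,0,0],
  [2,-2,14,0,0,0,0],
  [2,-2,18,0,0,0,0],
  [2,-2,22,0,0,0,0],
  [2,-2,26,0,0,0,0],
  [2,-2,30,0,0,0,0],
  [2,-2,34,0,0,0,0],
  [2,-2,38,0,0,0,0],
  [2,-2,42,0,0,0,0],
  [2,-2,46,0,0,0,0],
  [2,-2,50,0,0,0,0],
  [2,-2,52,0,0,0,0],
  [2,-2,53,0,0,0,0],
  [2,-2,53,0,0,0,0],
])

```text
time_s: 21.7
tcp_pos: [528.5, 201.0, 79.3]
tcp_rot: [3.139, 0.116, 0.0]
force: [0.5, -0.8, 4.0]
opening: -0.3
```

drive_tool([
  [0,0,1,0,0,0,0],
  [0,0,2,0,0,0,0],
  [0,0,3,0,0,0,0],
  [0,0,3,0,0,0,0],
  [0,0,3,0,0,0,0],
])

```text
time_s: 22.2
tcp_pos: [528.6, 201.0, 76.3]
tcp_rot: [-3.139, -0.115, -0.0]
force: [0.3, -1.2, 4.8]
opening: -0.1
```

```bash
python3 - <<'E'
from mv import *
from ov import ov
shift([(0,118,74,0)])
for n in ("side","top"):
    im=bot.get_image(n)["pixels"][:,:,::-1]
    ov(im,n,D,None,f"pics/{n}11p.png",(165,140,270,210) if n=="top" else (180,180,330,300),7.5 if n=="top" else 5)
E
```

```text
t 22.2 p [528.6 201.   76.3] F [ 0.3 -1.2  4.8] open -0.1 q [ 0.71  0.33 -0.43  0.   -0.81  0.93]
(0, 118, 74) world [527.5 199.6  74. ] shift [-1.2  1.3  2.3] turn [-0. -0.  0.]
```

View pics/side11p.png

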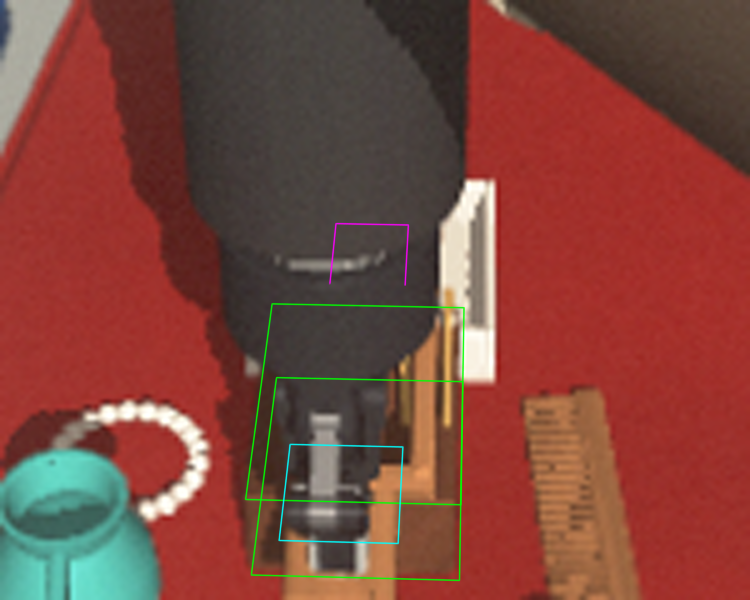

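View pics/top11p.png

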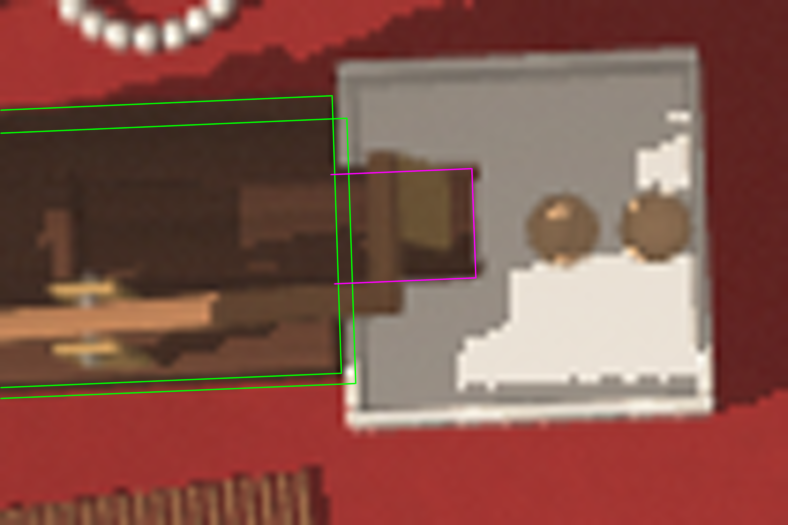

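drive_tool([
  [0,0,1,0,0,0,0],
  [0,0,2,0,0,0,0],
  [0,0,3,0,0,0,0],
  [0,0,3,0,0,0,0],
  [0,0,3,0,0,0,0],
])

```text
time_s: 22.8
tcp_pos: [528.5, 201.0, 73.3]
tcp_rot: [3.139, 0.115, -0.0]
force: [0.0, -1.6, 3.6]
opening: 0.4
```

```bash
python3 - <<'E'
from mv import *
from ov import ov
for n in ("top",):
    im=bot.get_image(n)["pixels"][:,:,::-1]
    ov(im,n,D,None,f"pics/{n}12p.png",(165,140,270,210) if n=="top" else (180,180,330,300),7.5 if n=="top" else 5)
E
```

```text
(no output)
```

View pics/top12p.png

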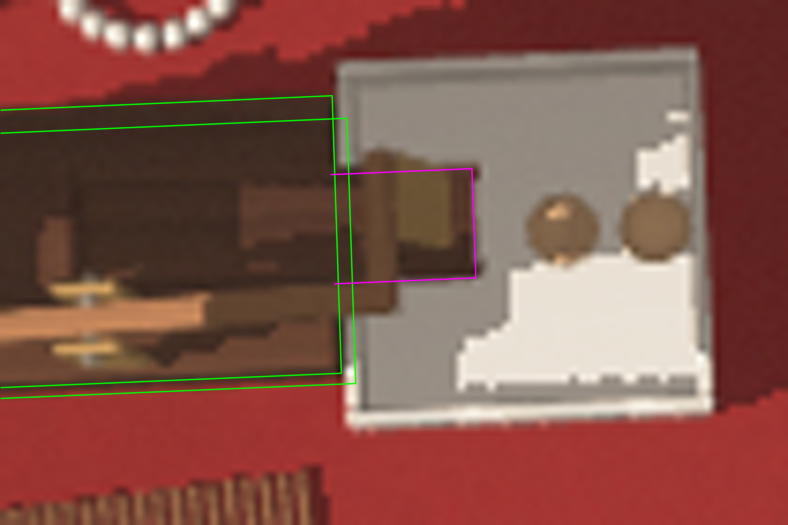

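drive_tool([
  [0,0,1,0,0,0,0],
  [0,0,2,0,0,0,0],
  [0,0,2,0,0,0,0],
])

```text
time_s: 23.15
tcp_pos: [528.6, 200.9, 71.7]
tcp_rot: [3.139, 0.116, 0.0]
force: [-1.2, -1.4, 9.6]
opening: 0.1
```

Force has jumped to 9.6 N, so the lever is at its stop. I'll hold it there and look for the third ball.

drive_tool([
  [0,0,0,0,0,0,0],
  [0,0,0,0,0,0,0],
  [0,0,0,0,0,0,0],
  [0,0,0,0,0,0,0],
  [0,0,0,0,0,0,0],
  [0,0,0,0,0,0,0],
  [0,0,0,0,0,0,0],
  [0,0,0,0,0,0,0],
  [0,0,0,0,0,0,0],
  [0,0,0,0,0,0,0],
])

```text
time_s: 24.15
tcp_pos: [528.6, 200.9, 71.8]
tcp_rot: [3.139, 0.116, 0.001]
force: [-2.1, -1.0, 9.4]
opening: 0.1
```

```bash
python3 - <<'E'
from mv import *
im={n:bot.get_image(n)["pixels"][:,:,::-1] for n in ("wrist","top","side")}
for b in "ball0_center","ball1_center","ball2_center":
    for n in im: print(b,n,[(np.round(a["xy"]),round(a["confidence"],2)) for a in bot.place_of(n,b)])
cv2.imwrite("pics/w13.png",im["wrist"])
t=im["top"][145:205,205:265]; t=cv2.convertScaleAbs(cv2.resize(t,None,fx=9,fy=9,interpolation=cv2.INTER_CUBIC),alpha=1.6,beta=20); cv2.imwrite("pics/t13.png",t)
E
```

```text
ball0_center wrist []
ball0_center top [(array([256., 169.]), 0.56)]
ball0_center side []
ball1_center wrist []
ball1_center top [(array([241., 168.]), 0.6), (array([148., 128.]), 0.28)]
ball1_center side [(array([255., 239.]), 0.72)]
ball2_center wrist []
ball2_center top []
ball2_center side [(array([294., 280.]), 0.44)]
```

View pics/w13.png

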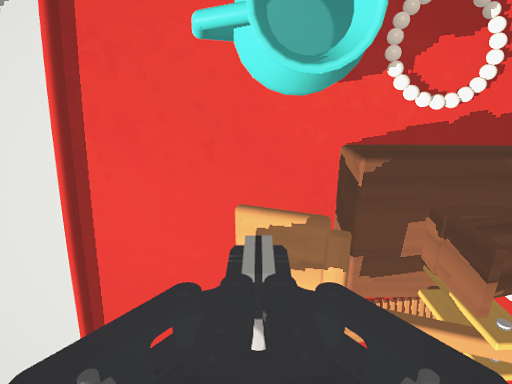

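View pics/t13.png

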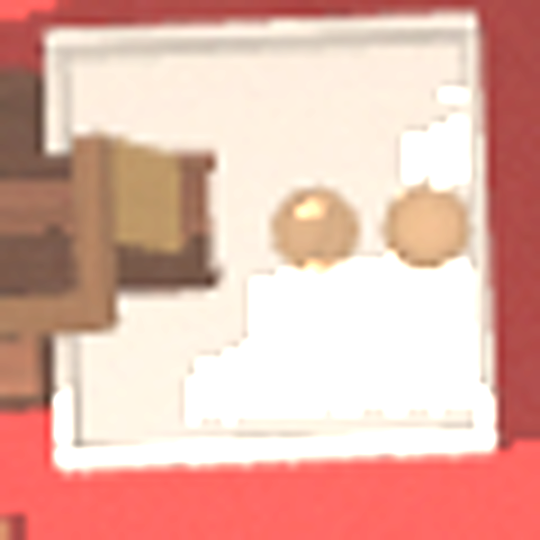

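```bash
python3 - <<'E'
from mv import *
im=bot.get_image("side")["pixels"][:,:,::-1]
cv2.imwrite("pics/s14.png",cv2.convertScaleAbs(cv2.resize(im[200:290,210:330],None,fx=6,fy=6,interpolation=cv2.INTER_CUBIC),alpha=1.6,beta=20))
shift([])
E
```

```text
t 24.8 p [528.6 200.9  71.8] F [-1.6 -2.   8.3] open 0.1 q [ 0.71  0.34 -0.43  0.   -0.8   0.93]
```

View pics/s14.png

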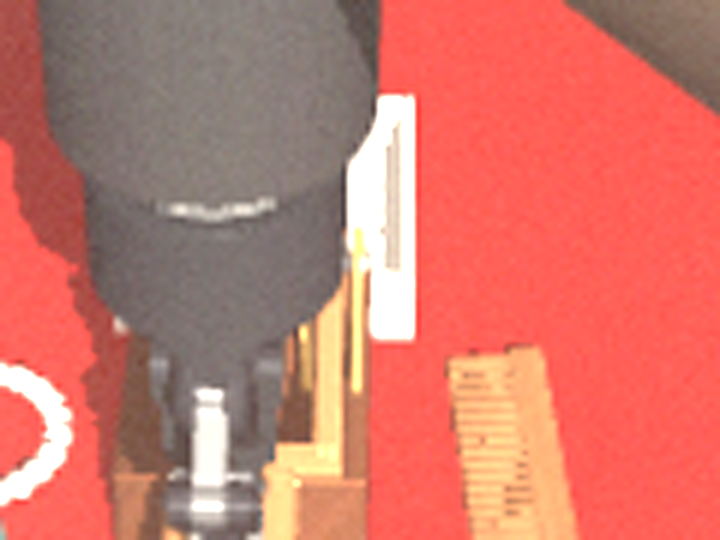

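Neither view settles where the third ball is. I'll keep pressing and turn the wrist so its camera looks along the chute.

drive_tool([
  [0,0,0,0,0,8,0],
  [0,0,0,0,0,16,0],
  [0,0,0,0,0,24,0],
  [0,0,0,0,0,32,0],
  [0,0,0,0,0,40,0],
  [0,0,0,0,0,48,0],
  [0,0,0,0,0,56,0],
  [0,0,0,0,0,64,0],
  [0,0,0,0,0,72,0],
  [0,0,0,0,0,80,0],
  [0,0,0,0,0,85,0],
  [0,0,0,0,0,85,0],
])

```text
time_s: 26.0
tcp_pos: [530.1, 202.4, 72.1]
tcp_rot: [-2.389, 2.034, -0.002]
force: [3.9, 3.0, 5.1]
opening: 0.0
```

```bash
python3 - <<'E'
from mv import *
im=bot.get_image("wrist")["pixels"][:,:,::-1]
cv2.imwrite("pics/w15.png",im)
shift([])
E
```

```text
t 26.05 p [530.1 202.4  72.1] F [4.6 4.3 4.8] open 0.3 q [ 0.71  0.34 -0.43  0.   -0.8  -0.55]
```

View pics/w15.png

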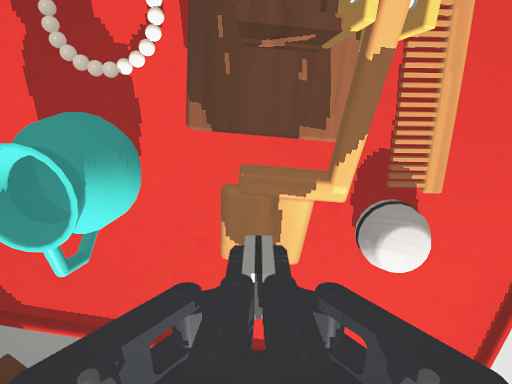

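drive_tool([
  [0,0,1,0,0,85,0],
  [0,0,1,0,0,85,0],
  [0,0,1,0,0,85,0],
  [0,0,1,0,0,85,0],
  [0,0,1,0,0,85,0],
  [0,0,1,0,0,85,0],
  [0,0,1,0,0,85,0],
  [0,0,1,0,0,85,0],
  [0,0,1,0,0,85,0],
  [0,0,1,0,0,85,0],
])

```text
time_s: 27.05
tcp_pos: [530.0, 202.0, 71.4]
tcp_rot: [-0.385, 3.115, 0.002]
force: [3.2, 3.1, 6.6]
opening: 0.2
```

drive_tool([
  [0,0,-4,0,0,0,0],
  [0,0,-9,0,0,0,0],
  [0,0,-14,0,0,0,0],
  [0,0,-19,0,0,0,0],
  [0,0,-24,0,0,0,0],
  [0,0,-29,0,0,0,0],
  [0,0,-34,0,0,0,0],
  [0,0,-39,0,0,0,0],
  [0,0,-45,0,0,0,0],
  [0,0,-60,0,0,0,0],
  [0,0,-90,0,0,0,0],
  [0,0,-130,0,0,0,0],
  [0,0,-160,0,0,0,0],
  [0,0,-160,0,0,0,0],
])

```text
time_s: 28.45
tcp_pos: [530.3, 201.6, 235.1]
tcp_rot: [-0.389, 3.111, 0.004]
force: [1.4, 0.8, 0.3]
opening: -0.1
```

```bash
python3 - <<'E'
from mv import *
from ov import ov
shift([(0,-260,235,np.pi/2+.0),(0,-300,160,np.pi/2)])
im={n:bot.get_image(n)["pixels"][:,:,::-1] for n in ("top","side")}
ov(im["top"],"top",D,None,"pics/top16p.png",(165,140,270,210),7.5)
ov(im["side"],"side",D,None,"pics/side16p.png",(180,180,330,300),5)
E
```

```text
t 28.45 p [530.3 201.6 235.1] F [1.4 0.8 0.3] open -0.1 q [ 0.71  0.18 -0.23  0.   -1.16 -2.03]
(0, -260, 235) world [ 555.  -177.4  235. ] shift [  69.2 -373.4   -0.9] turn [  0.4   0.2 100.1]
(0, -300, 160) world [ 557.9 -217.3  160. ] shift [  76.7 -412.9   73.9] turn [  0.4   0.2 100.1]
```

View pics/top16p.png

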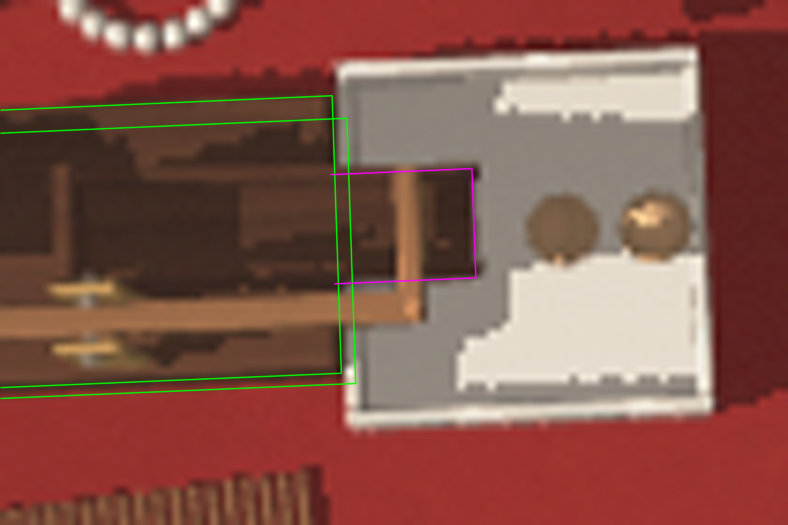

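View pics/side16p.png

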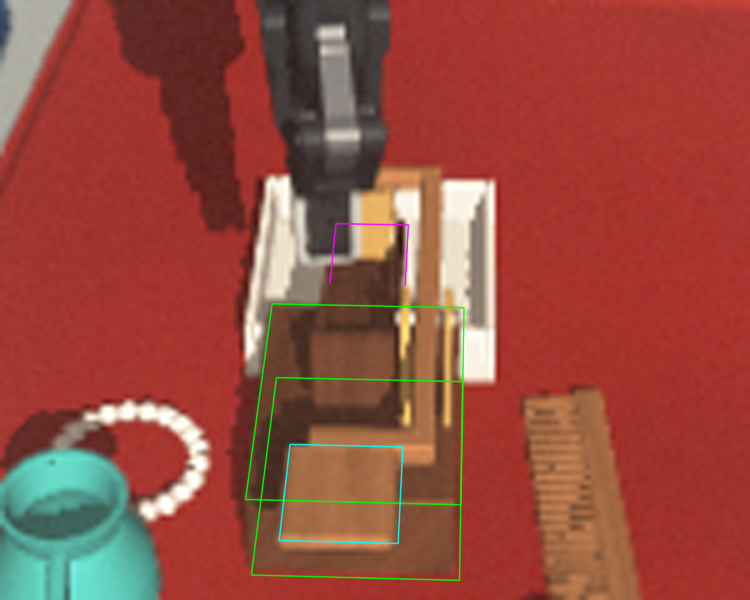

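Lever back up, gate shut and chute empty. The third ball must be under the overhang, so I'll check with the wrist camera from the -y side.

```bash
python3 - <<'E'
from mv import *
shift([(0,-310,235,-np.pi/2)])
im=bot.get_image("wrist"); print(np.round(im["T_tool_cam"],3), im["intrinsics"])
K=im["intrinsics"];T=im["T_tool_cam"]
for th in (-20,-30,-35,-40):
  for z in (150,180,220):
    X,Y=0,-310
    w=place(D,[(X,Y,0)])[0]; w[2]=z; t=-np.pi/2+D[2]
    Rg=R.from_matrix(np.array([[np.cos(t),np.sin(t),0],[np.sin(t),-np.cos(t),0],[0,0,-1]]))*R.from_euler('y',th,degrees=True)
    Pc=[]
    for p in ((0,-95,17),(0,-170,17)):
        b=place(D,[p])[0]; c=T[:3,:3].T@(Rg.inv().apply(b-w)-T[:3,3]); Pc.append(((K@c)[:2]/c[2]).round(0))
    print(th,z,Pc,"cam",(w+Rg.apply(T[:3,3])).round(0))
E
```

```text
t 28.55 p [528.3 200.7 230.8] F [ 0.3 -0.1 -1. ] open -0.2 q [ 0.71  0.18 -0.24 -0.   -1.16 -2.03]
(0, -310, 235) world [ 558.6 -227.3  235. ] shift [  75.5 -422.4   -4.5] turn [  0.   0. -80.]
[[-1.00000e-03 -9.51000e-01 -3.10000e-01  7.90850e+01]
 [ 1.00000e+00 -0.00000e+00 -1.00000e-03  1.01000e-01]
 [ 1.00000e-03 -3.10000e-01  9.51000e-01 -1.41543e+02]
 [ 0.00000e+00  0.00000e+00  0.00000e+00  1.00000e+00]] [[309.60222637   0.         258.00035093]
 [  0.         309.60222637 190.1508451 ]
 [  0.           0.           1.        ]]
-20 150 [array([258., 287.]), array([258., 247.])] cam [ 567. -350.  256.]
-20 180 [array([258., 268.]), array([258., 228.])] cam [ 567. -350.  286.]
-20 220 [array([258., 245.]), array([258., 206.])] cam [ 567. -350.  326.]
-30 150 [array([258., 252.]), array([258., 217.])] cam [ 569. -366.  233.]
-30 180 [array([258., 233.]), array([258., 197.])] cam [ 569. -366.  263.]
-30 220 [array([258., 210.]), array([258., 173.])] cam [ 569. -366.  303.]
-35 150 [array([258., 235.]), array([258., 203.])] cam [ 569. -373.  221.]
-35 180 [array([258., 216.]), array([258., 182.])] cam [ 569. -373.  251.]
-35 220 [array([258., 192.]), array([258., 157.])] cam [ 569. -373.  291.]
-40 150 [array([258., 218.]), array([258., 188.])] cam [ 570. -378.  208.]
-40 180 [array([258., 199.]), array([258., 166.])] cam [ 570. -378.  238.]
-40 220 [array([258., 175.]), array([258., 140.])] cam [ 570. -378.  278.]
```

drive_tool([
  [8,-45,-4,0,0,-8,0],
  [16,-90,-4,0,0,-16,0],
  [24,-135,-4,0,0,-24,0],
  [32,-180,-4,0,0,-32,0],
  [40,-225,-4,0,0,-40,0],
  [48,-270,-4,0,0,-48,0],
  [56,-315,-4,0,0,-56,0],
  [64,-360,-4,0,0,-64,0],
  [75,-405,-4,0,0,-72,0],
  [75,-422,0,0,0,-80,0],
  [75,-422,10,0,0,-80,0],
  [75,-422,10,0,0,-80,0],
  [75,-422,10,0,0,-80,0],
])

```text
time_s: 29.9
tcp_pos: [558.7, -225.9, 219.2]
tcp_rot: [2.299, -2.139, -0.003]
force: [0.3, 0.3, 0.4]
opening: -0.1
```

drive_tool([
  [0,0,10,0,-8,0,0],
  [0,0,20,0,-16,0,0],
  [0,0,30,0,-24,0,0],
  [0,0,40,0,-32,0,0],
  [0,0,42,0,-38,0,0],
  [0,0,42,0,-38,0,0],
  [0,0,42,0,-38,0,0],
])

```text
time_s: 30.6
tcp_pos: [559.5, -226.6, 177.5]
tcp_rot: [-1.914, 1.781, 0.66]
force: [0.5, 0.4, 0.0]
opening: 0.2
```

```bash
python3 - <<'E'
from mv import *
shift([])
im=bot.get_image("wrist")["pixels"][:,:,::-1]; cv2.imwrite("pics/w17.png",im)
cv2.imwrite("pics/w17z.png",cv2.resize(im[90:290,130:390],None,fx=3,fy=3,interpolation=cv2.INTER_CUBIC))
E
```

```text
t 30.6 p [ 559.5 -226.6  177.5] F [0.5 0.4 0. ] open 0.2 q [-0.45  0.54  0.22 -0.56 -1.61  0.6 ]
```

View pics/w17z.png

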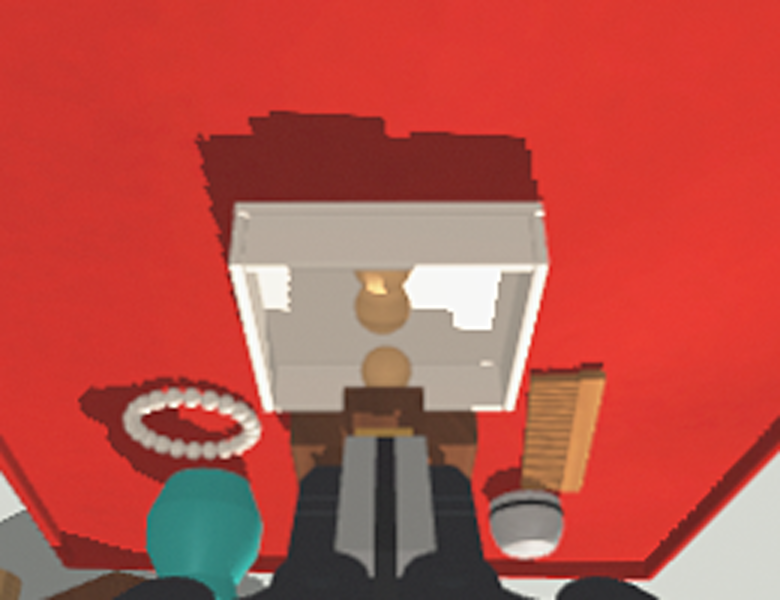

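The wrist view (crop) shows three balls in the dish at (383,275), (383,305) and (386,370), the last one under the chute. The dish is flush and centred, the bystanders are in place, and the robot is clear of everything.

```bash
python3 - <<'E'
from workcell import bot
print(bot.get_obs()["time_s"]); print(bot.close_job())
E
```

```text
30.65
the job is handed in; nothing more can be done
None
```

The job is done and handed in at 30.65 s: all three cedar balls are in the dish under the chute, and the gate is shut.

**Dish:** I pushed it with the open fingers, first to square it up and then along the tray until it met the foot (about 15 N at contact). It was then 5.4 mm off centre, so I nudged it sideways. My last reading from the top picture put it about 1 mm off centre and still flush with the foot.

**Lever:** I pressed the paddle with the shut fingertips to the stop, where the force jumped to about 9.6 N. I held it there for about 4 s, then let it rise slowly. While holding, I turned the wrist for a look, and one later move turned it another 85° by mistake; the fingertips stayed on the paddle and nothing was disturbed.

**Last checks:**
- **Balls:** the top camera showed only two in the dish, because the chute hid the third. The wrist camera, looking in from the far side of the dish, then showed all three.
- **Lever and chute:** the lever was back at rest and the chute was empty.
- **Other things:** the comb, bangle, jug and doorstop looked unmoved. I never went near the candle or the spray, and did not check them again at the end.
- **Robot:** it was touching nothing at hand-in.

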